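# Start the quick thread of a plug-in signal relay and draw it home in its test socket

### The arm

A 7-joint arm with a two-finger parallel gripper is mounted at the origin on the work surface. World frame = base frame: x ahead of the robot, y to its left, z up, the work surface at z = 0. Lengths are in mm, angles in rad, forces in N, time in s.
With the tool pointing down it reaches from about 400 to 850 mm from the base axis. Payload 4.5 kg.
Tool frame: the origin (TCP) lies at the very end of the fingers, on their centre line; the grasp point (between the pads) lies 19 mm behind it (robot.tcp_to_grasp is the distance from the TCP to the grasp point, in mm); z points along the fingers, y is the direction in which the jaws open and shut (so a half turn about z gives the same grasp; the last joint's range is limited). The gripper opens to 85 mm and grips with 20 to 120 N. Pads are 22 mm wide; open, the fingers measure 114 mm over their backs; the gripper's body (76 mm by 85 mm) begins 54 mm behind the grasp point. The pads swing forward as they close: fully open they stand 13 mm farther back than shut.
Start: joints at [-1.211, 0.689, -0.195, 1.565, 0.157, 0.902, -0.215], TCP at [200.023, 592.153, 231.317] pointing down, gripper open.
Joint ranges: [-3.01, 3.01], [-0.46, 2.08], [-1.47, 1.51], [0.13, 2.56], [-1, 4.14], [0.04, 2.09], [-2.66, 2.66]. Speed limits (rad/s): [2.57, 2.57, 3.14, 3.14, 3.14, 3.14, 3.14].

### API

Orientations are given as a unit quaternion [x, y, z, w].
In Python, from rig import read_state, optics, robot gives the robot as it stands.
- The arm moves only by the shell command python3 -m handwheel 'ROWS' [FORCE]. ROWS is JSON, a list of rows, each an object with "slide": the shift along the tool's x, y, z in m, a list of three; "turn": the turn about the tool's z in rad; "hand": the opening, from 0 (shut) to 1 (fully open). A call has 1 to 12 rows; each row is the pose to reach, as a shift and turn from the pose commanded when the call began, along the tool's axes at that moment; what a row does not reach only later rows make up. A row lasts 1/10 s, in which the tool goes at most 50 mm and 8.59 degrees, less where a joint would pass 70% of its speed; a pose out of reach is approached as far as the arm can. A call with a gripper value outside its range is refused whole. The fingers move at their own pace and stop on an object; FORCE is the grip in N (left out, the last holds). Time passes only in rows, so rows that repeat a pose let the fingers close. It gives the time, the measured TCP pose, the force and the opening at its end, in the units of the state.
- read_state(): the state, without advancing time (a new reading comes with each control period).
- optics.get_image(name): name is "scene" or "top"; returns (picture, depth): 480x640x3 uint8, blue, green, red; 480x640 float32, mm along the optical axis (not along the pixel's ray), 0 where there is no reading.
- optics.camera_model(name): a dict with "intrinsics" (3x3 intrinsics, pixels), "xyz" and "attitude" of the camera in the world. Camera axes: x right, y up, looking along -z (the intrinsics and any distortion apply to the point x, -y, -z); pixel columns grow to the right and rows downward; lengths in mm; the calibration is good to about 2 mm. A picture is of the moment at which its call begins. camera_model takes no time and is no camera call.
- robot.job_done(): hands the job in, once; it reports no verdict.
The state is a dict: "t": time; "qpos": joint angles; "qvel": joint speeds; "effort": joint torques, N m; "tool_pos": TCP position; "tool_rot": TCP orientation; "wrist_force": force on the tool from outside, world axes, zero at the start; "torque": the same for the moment, N m; "gripper_width": finger opening in mm.
Only numpy, scipy, OpenCV 4.12 (cv2) and the standard library are available. Lean on these libraries where they do the work, as an engineer would, in place of code of your own. Each camera call takes 0.05 s, during which the arm holds its last target.

### The job

Fit the black plug-in relay into the bench test socket the way a fitter starts a thread: stand it upright and lightly on the socket's threaded collar, ease it backward (anticlockwise seen from above) under light pressure until it drops a step into the thread starts, then turn it clockwise to the stop so that it is drawn fully down, and let go. Work by feel and never force the thread, and leave the weight, the gauge block and the contact springs where they lie.

Things in the scene. Friction and masses are not known exactly. Their poses are not given: they have to be found in the camera images.
- relay_grip (a point): Black bakelite plug-in relay, loose, upright, 102 mm tall, about 0.45 kg. Point on its vertical axis inside the grip bar on top, 90 mm above the foot; z up, x along the bar to the end with the white index dot. Bar: 44 mm long (x), 24 mm wide (y, the way to grip it), from 66 to 102 mm above the foot. Housing below the bar: 58 x 58 mm, from 21 to 66 mm above the foot.
- relay_foot (a point): Centre of the underside of the relay's round plug, the lowest part of the relay; same axes as relay_grip. Plug: 54 mm diameter, 21 mm tall, bottom edge chamfered. It carries three brass thread lugs 120 degrees apart (one towards x), each 11 mm wide (20 degrees), 4 mm thick, 6 to 10 mm above the foot, reaching 34.5 mm from the axis.
- socket: Bench test socket, bolted down. Origin: centre of the underside of its brown 100 x 100 x 10 mm base, on the bench; z up, x towards the edge with three brass terminal posts. The collar is clamped on this base by hand, so the clocking of its thread is not exact: set down with the relay's x along the socket's x, the lugs lie on the lands and the drop comes after 15 to 65 degrees anticlockwise.
- socket_top (a point): Centre of the rim of the metal collar on the base, 33.5 mm above the bench. Collar: 86 mm outside diameter, open at the top. Inside are three thread lands 120 degrees apart; their bore is 57.4 mm, so the plug has 1.7 mm play all round. The thread is damaged at 60 N between relay and socket (all contacts added); 5 N of pressure and 0.3 to 0.4 Nm of moment at the stop are enough.
- socket_thread (a point): Centre of the thread, 28 mm above the bench. Clockwise from above, each third holds an entry gap of 32 degrees, a land of 70 degrees (3 mm thick, sloping down 4 mm clockwise) and a stop shoulder of 18 degrees, as high as the rim. Lugs lying on the lands (foot 21 to 25 mm up) meet the shoulder clockwise; anticlockwise they climb to the gap and drop 7 to 8 mm; the next shoulder then stops them.
- socket_plate (a point): Centre of the sprung contact plate's top (2.5 N per mm), 18.5 mm above the bench while free; it meets the relay's foot. A relay that has dropped into the gaps floats with its foot about 16.7 mm above the bench by its weight alone. From there 70 to 82 degrees clockwise bring the lugs under the lands to the stop, where the thread holds the foot down at 14 mm against 11 N; friction keeps it there.
- weight_center (a point): Grey cast-iron test weight with a knob, 48 mm diameter, 52 mm tall; this point is at its centre, 26 mm up. A bystander.
- gauge_center (a point): Chrome feeler gauge block, 60 x 22 x 18 mm (x, y, z); this point is at its centre. A bystander.
- spring_a_center (a point): Brass contact spring with a brown root block, about 63 mm long (x), 12 mm wide, 8 mm high; this point is near its centre, 5 mm up. A bystander.
- spring_b_center (a point): A second brass contact spring, like the first. A bystander.

How it is judged (in metres and radians):
On the way, in this order (a step that is already met when the one before it is completed fails the run):
1. the relay stands upright in the mouth of the collar, its lugs resting on top of the thread (foot 20 to 29 mm above the bench, within 6 mm of the axis, tilt under 0.1 rad) (z of relay_foot in the frame of socket between 0.02 and 0.029 m and horizontal distance between relay_foot and socket below 0.006 m and angle between relay_foot's own z axis and vertical below 0.1 rad and contact force between relay and socket above 0.5 N), for 0.1 s.
2. the relay has dropped into the thread starts (foot less than 18.5 mm above the bench, tilt under 0.1 rad) (z of relay_foot in the frame of socket below 0.0185 m and horizontal distance between relay_foot and socket below 0.006 m and angle between relay_foot's own z axis and vertical below 0.1 rad), for 0.1 s.
At the end, for the whole second after the job is handed in: The relay is released, at rest and upright (tilt under 0.05 rad) in the socket, on its axis within 4 mm, and the thread holds it drawn down against the contact spring: foot less than 15.0 mm above the bench (14 mm at the stop, over 16 mm if it is only dropped in) (z of relay_foot in the frame of socket below 0.015 m and horizontal distance between relay_foot and socket below 0.004 m and angle between relay_foot's own z axis and vertical below 0.05 rad and linear speed of relay below 0.01 m/s); the robot touches nothing.
It fails at once if the thread is forced: more than 60 N between relay and socket (contact force between relay and socket above 60 N).
It fails at once if the test weight, gauge block or a contact spring is moved more than 15 mm (distance of any of weight_center, gauge_center, spring_a_center, spring_b_center from where it was at the start of the episode above 0.015 m).
It also fails if it takes over 72 s, if anything falls off the work surface, if the arm or the gripper's body presses on something with over 40 N, if the wrist force passes 120 N, or if a joint passes its speed limit or range.

## Working session

There is one attempt and no reset: what is moved stays moved. The work goes in short steps, Python scripts to look and compute and a shell command to move; the robot and the scene stay as the last step left them, time stands still between calls to the robot, and variables do not carry over. Pictures are saved under pics/ and viewed, and the job is handed in when it is done.

```bash
ls; mkdir -p pics
python3 - <<'E'
from rig import read_state, optics, robot
import cv2,json
s=read_state(); print(s); print(robot.tcp_to_grasp)
for n in("scene","top"):
    im,d=optics.get_image(n); cv2.imwrite(f"pics/{n}0.png",im)
    import numpy as np; np.save(f"pics/{n}0d.npy",d); print(n,optics.camera_model(n))
E
```

```text
pics
{'t': 0.0, 'qpos': array([-1.21119411,  0.6899948 , -0.19453697,  1.56637122,  0.15728278,
        0.90248856, -0.21509898]), 'qvel': array([-0.00068911,  0.00112977,  0.0008661 ,  0.00074098,  0.00047587,
       -0.00018404, -0.00018264]), 'effort': array([ 1.40944921e-04, -5.39607275e+01, -1.26644298e+00, -1.58546054e+01,
        9.16876830e-03,  9.05954075e-03,  1.11687905e-05]), 'tool_pos': array([199.86317773, 591.48304039, 230.47063286]), 'tool_rot': array([ 1.62134231e-01,  9.86768269e-01, -9.30055193e-04, -9.87622467e-05]), 'wrist_force': array([-0.32089605,  0.30279804, -0.00830686]), 'torque': array([-0.00890066,  0.02932406,  0.00817447]), 'gripper_width': 85.75353825507683}
18.700000000000003
scene {'intrinsics': array([[469.19166165,   0.        , 314.33429991],
       [  0.        , 469.19166165, 239.1655776 ],
       [  0.        ,   0.        ,   1.        ]]), 'xyz': array([ 930.79266191, -223.98133034,  640.85975101]), 'attitude': array([0.28350991, 0.16517859, 0.45742228, 0.82650047])}
top {'intrinsics': array([[616.76054229,   0.        , 323.78438144],
       [  0.        , 616.76054229, 243.94805627],
       [  0.        ,   0.        ,   1.        ]]), 'xyz': array([465.85971049,  -3.68497099, 851.95077174]), 'attitude': array([ 0.03281539, -0.05100596, -0.70332465,  0.70827677])}
```

View pics/scene0.png

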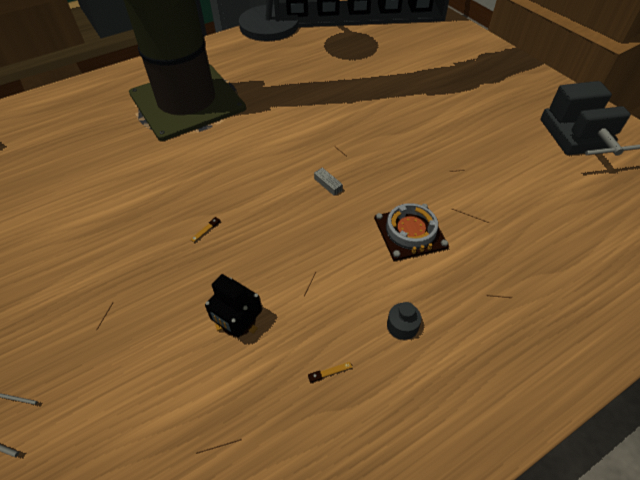

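View pics/top0.png

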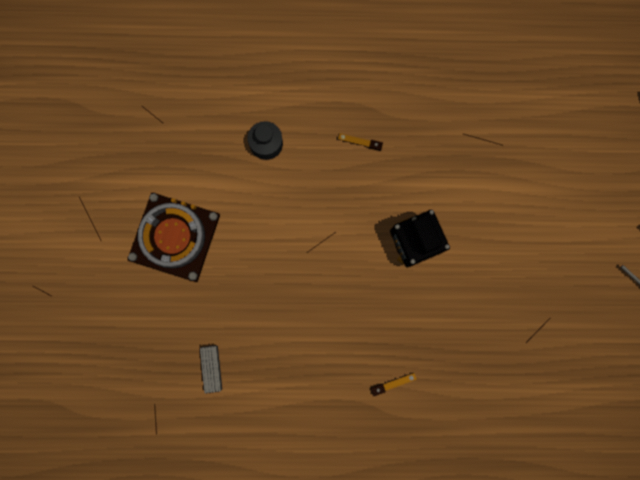

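The scene view shows the relay near (233,305) and the socket near (412,228). The top view shows the relay near (420,238) and the socket near (172,236). The weight, gauge and springs are all clear of both. I'll zoom in next.

Run:
```python
import cv2,numpy as np
a=cv2.imread("pics/top0.png");b=cv2.imread("pics/scene0.png")
def g(x): return np.clip(255*(x/255.)**0.5,0,255).astype(np.uint8)
f=lambda im,x,y,w:cv2.resize(g(im[y:y+w,x:x+w]),(390,390),interpolation=cv2.INTER_CUBIC)
t=np.hstack([f(a,375,195,80),f(a,120,185,110)])
cv2.imwrite("pics/z1.png",t)
t=np.hstack([f(b,195,265,80),f(b,365,185,90)])
cv2.imwrite("pics/z2.png",t)
```

```text
(no output)
```

View pics/z1.png

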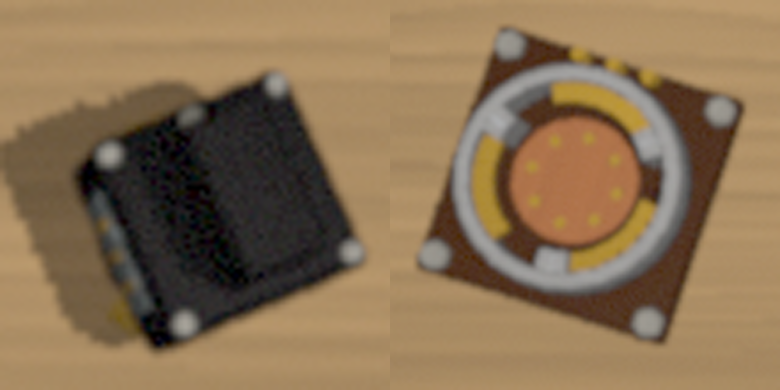

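View pics/z2.png

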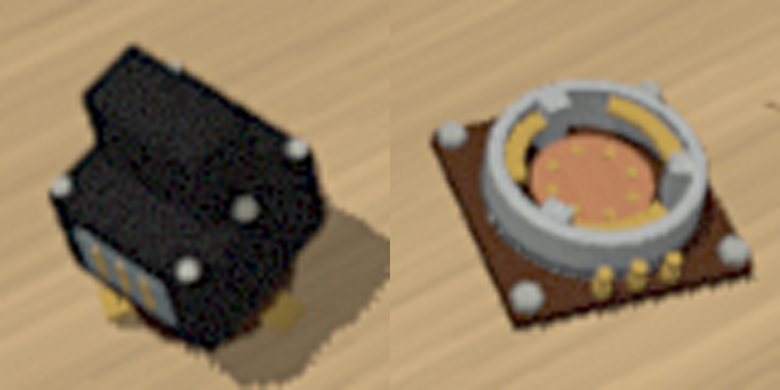

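In the zoom, the relay's four housing screws are clear. The white index dot on the bar's end is at about (414,219) in the top view, so the relay's +x points up-image. The socket terminals are on its upper edge. I'll work out poses from the screws and the collar.

```bash
cat > h.py <<'E'
import numpy as np,cv2
from scipy.spatial.transform import Rotation as R
from rig import optics,read_state
def ray(n,u,v):
    c=optics.camera_model(n);K=c["intrinsics"]
    d=np.array([(u-K[0,2])/K[0,0],-(v-K[1,2])/K[1,1],-1]); return c["xyz"],R.from_quat(c["attitude"]).apply(d)
def onz(n,u,v,z):
    o,d=ray(n,u,v); return o+d*(z-o[2])/d[2]
def two(p,q):
    o1,d1=ray("top",*p);o2,d2=ray("scene",*q)
    A=np.c_[d1,-d2]; s=np.linalg.lstsq(A,o2-o1,rcond=None)[0]
    a=o1+s[0]*d1;b=o2+s[1]*d2; return (a+b)/2,np.linalg.norm(a-b)
def blobs(im,x,y,w,lo,amin=4,amax=60):
    g=im[y:y+w,x:x+w].astype(int); sat=g.max(2)-g.min(2)
    m=((g.min(2)>lo)&(sat<35)).astype(np.uint8)
    n,l,s,c=cv2.connectedComponentsWithStats(m)
    out=[]
    for i in range(1,n):
        if amin<=s[i,4]<=amax:
            wt=(l==i)*g.min(2); ys,xs=np.nonzero(wt); W=wt[ys,xs]
            out.append((round((xs*W).sum()/W.sum()+x,2),round((ys*W).sum()/W.sum()+y,2),int(s[i,4])))
    return out
E
python3 - <<'E'
from h import *
a=cv2.imread("pics/top0.png");b=cv2.imread("pics/scene0.png")
print("top relay",blobs(a,375,195,80,50,3)); print("scene relay",blobs(b,195,265,80,60,3))
print("top sock",blobs(a,120,185,110,70,3,5000)); print("scene sock",blobs(b,365,185,90,70,3,5000))
E
```

```text
top relay [(np.float64(431.47), np.float64(211.5), 12), (np.float64(396.88), np.float64(226.19), 11), (np.float64(447.02), np.float64(246.17), 12), (np.float64(412.49), np.float64(261.02), 16)]
scene relay [(np.float64(255.66), np.float64(294.71), 10), (np.float64(206.89), np.float64(302.63), 9), (np.float64(232.97), np.float64(320.0), 9)]
top sock [(np.float64(152.9), np.float64(196.9), 22), (np.float64(170.62), np.float64(234.71), 809), (np.float64(212.67), np.float64(215.75), 25), (np.float64(131.61), np.float64(256.34), 24), (np.float64(192.19), np.float64(275.5), 28)]
scene sock [(np.float64(412.08), np.float64(223.15), 484), (np.float64(378.86), np.float64(215.12), 21), (np.float64(444.21), np.float64(242.02), 23), (np.float64(396.14), np.float64(252.76), 24)]
```

Run:
```python
from h import *
np.set_printoptions(precision=1,suppress=True)
d0=np.load("pics/top0d.npy")
T=[(396.88,226.19),(431.47,211.5),(447.02,246.17),(412.49,261.02)]
print("top");P=np.array([onz("top",*p,67) for p in T]);print(P,np.linalg.norm(np.roll(P,-1,0)-P,axis=1),P.mean(0))
print("scene");[print(onz("scene",*p,67)) for p in [(255.66,294.71),(206.89,302.63),(232.97,320.0)]]
e=(P[0]+P[1]-P[2]-P[3])/2; print("relay yaw",np.arctan2(e[1],e[0]))
S=[(152.9,196.9),(212.67,215.75),(192.19,275.5),(131.61,256.34)]
Q=np.array([onz("top",*p,11.5) for p in S]);print(Q,np.linalg.norm(np.roll(Q,-1,0)-Q,axis=1),Q.mean(0))
e=(Q[0]+Q[1]-Q[2]-Q[3])/2; print("sock yaw",np.arctan2(e[1],e[0]))
[print(onz("scene",*p,11.5)) for p in [(378.86,215.12),(444.21,242.02),(396.14,252.76)]]
# rim outline
for n,box in(("top",(120,185,110)),("scene",(365,185,90))):
    im=cv2.imread(f"pics/{n}0.png");x,y,w=box;g=im[y:y+w,x:x+w].astype(int)
    m=((g.min(2)>60)&(g.max(2)-g.min(2)<35)).astype(np.uint8)
    cs,_=cv2.findContours(m,cv2.RETR_EXTERNAL,cv2.CHAIN_APPROX_NONE);c=max(cs,key=cv2.contourArea)
    hull=cv2.convexHull(c)[:,0]+[x,y]
    W=np.array([onz(n,u,v,33.5)[:2] for u,v in hull.astype(float)],np.float32)
    print(n,"rim circ",cv2.fitEllipse(W))
for u,v in [(420,238),(172,236),(432,235),(407,235),(265,131)]:
    dd=np.median(d0[v-1:v+2,u-1:u+2]);o,r=ray("top",u,v);print((u,v),o+r*dd)
# bystanders approx
for nm,p in dict(weight=(265,140),gauge=(210,368),sa=(359,142),sb=(393,384)).items():print(nm,onz("top",*p,10))
```

```text
top
[[ 583.4 -117.9   67. ]
 [ 603.  -163.1   67. ]
 [ 558.  -182.5   67. ]
 [ 538.4 -137.6   67. ]] [49.3 49.1 49.  49.1] [ 570.7 -150.3   67. ]
scene
[ 582.4 -115.8   67. ]
[ 557.1 -180.2   67. ]
[ 601.8 -160.9   67. ]
relay yaw 0.4101019623520201
[[629.3 210.4  11.5]
 [603.8 127.8  11.5]
 [521.5 153.3  11.5]
 [546.9 236.   11.5]] [86.4 86.2 86.5 86.2] [575.4 181.9  11.5]
sock yaw -0.30073345321206546
[519.  156.2  11.5]
[626.9 213.1  11.5]
[601.4 130.6  11.5]
top rim circ ((574.6976928710938, 180.69638061523438), (84.06736755371094, 84.38837432861328), 148.7554473876953)
scene rim circ ((575.5465087890625, 181.05181884765625), (82.59957122802734, 94.49687194824219), 23.704675674438477)
(420, 238) [ 563.8 -141.4  101.4]
(172, 236) [574.3 180.7  19.2]
(432, 235) [ 567.4 -156.   103. ]
(407, 235) [ 572.2 -131.    66.1]
(265, 131) [711.8  55.   53.1]
weight [712.1  58.   10. ]
gauge [398.  126.1  10. ]
sa [711.  -73.8  10. ]
sb [ 377.7 -119.1   10. ]
```

Measurements against the given sizes:
- **Sizes:** the relay screws form a 49 mm square and the socket screws an 86 mm square. The rim fits 84 mm, and the bar top is at about 102 mm in depth. All plausible.
- **Position:** averaging both views puts the relay at about (570.2, -149.1) with yaw 0.410, and the socket at about (574.2, 183.2) with yaw -0.301.
- **Camera disagreement:** about 2 mm absolute, under 1.5 mm relative.

Next is the approach.

```bash
cat >> h.py <<'E'
def to(x,y,z,yaw):
    """yaw: world angle of tool x axis; prints slide in m along tool axes & turn, from the measured pose"""
    s=read_state();M=R.from_quat(s["tool_rot"]);m=M.as_matrix()
    d=m.T@(np.array([x,y,z])-s["tool_pos"])/1000
    cy=np.arctan2(m[1,0],m[0,0]);t=-((yaw-cy+np.pi)%(2*np.pi)-np.pi)
    print("slide",d.round(4),"turn",round(t,3),"dist",np.linalg.norm(d).round(3))
def st():
    s=read_state();m=R.from_quat(s["tool_rot"]).as_matrix()
    print("t",round(s["t"],2),"pos",s["tool_pos"].round(1),"yaw",round(np.arctan2(m[1,0],m[0,0]),3),"z",m[:,2].round(3),"F",s["wrist_force"].round(2),"M",s["torque"].round(3),"w",round(s["gripper_width"],1),"q",s["qpos"].round(2))
E
python3 -c "
from h import *
st();to(570.2,-149.1,230,3.552)"
```

```text
t 0.1 pos [199.9 591.5 230.6] yaw 2.816 z [-0.    -0.002 -1.   ] F [-0.39  0.86  0.35] M [-0.013 -0.007  0.027] w 85.5 q [-1.21  0.69 -0.19  1.57  0.16  0.9  -0.22]
slide [-0.5878 -0.5832  0.0016] turn -0.736 dist 0.828
```

```bash
python3 -m handwheel '[{"slide":[-0.03,-0.03,0],"turn":-0.05,"hand":1},{"slide":[-0.063,-0.063,0],"turn":-0.1,"hand":1},{"slide":[-0.096,-0.096,0],"turn":-0.15,"hand":1},{"slide":[-0.13,-0.13,0],"turn":-0.2,"hand":1},{"slide":[-0.16,-0.16,0],"turn":-0.25,"hand":1},{"slide":[-0.193,-0.193,0],"turn":-0.3,"hand":1},{"slide":[-0.226,-0.226,0],"turn":-0.35,"hand":1},{"slide":[-0.26,-0.26,0],"turn":-0.4,"hand":1},{"slide":[-0.29,-0.29,0],"turn":-0.45,"hand":1},{"slide":[-0.323,-0.323,0],"turn":-0.5,"hand":1},{"slide":[-0.356,-0.356,0],"turn":-0.55,"hand":1},{"slide":[-0.38,-0.38,0],"turn":-0.6,"hand":1}]' 80
python3 -c "
from h import *
st();to(570.2,-149.1,150,3.552)"
```

```text
t: 1.3
tool_pos: [439.1, 107.1, 231.0]
tool_rot: [-0.136, 0.991, -0.001, -0.0]
wrist_force: [-0.2, 0.3, 1.2]
gripper_width: 85.4
t 1.3 pos [439.1 107.1 231. ] yaw -2.868 z [-0.001 -0.001 -1.   ] F [-0.22  0.27  1.17] M [-0.001 -0.053  0.011] w 85.4 q [-0.05  0.5  -0.44  2.06  0.34  0.66  1.13]
slide [-0.0572 -0.2819  0.0813] turn -0.137 dist 0.299
```

```bash
python3 -m handwheel '[{"slide":[-0.008,-0.04,0.01],"turn":-0.02,"hand":1},{"slide":[-0.016,-0.08,0.02],"turn":-0.04,"hand":1},{"slide":[-0.024,-0.12,0.03],"turn":-0.06,"hand":1},{"slide":[-0.033,-0.16,0.045],"turn":-0.08,"hand":1},{"slide":[-0.041,-0.2,0.055],"turn":-0.1,"hand":1},{"slide":[-0.049,-0.24,0.07],"turn":-0.12,"hand":1},{"slide":[-0.057,-0.282,0.081],"turn":-0.137,"hand":1},{"slide":[-0.057,-0.282,0.081],"turn":-0.137,"hand":1},{"slide":[-0.057,-0.282,0.081],"turn":-0.137,"hand":1}]'
python3 -c "
from h import *
st();to(570.2,-149.1,73,3.552)
for n in('top','scene'):
    im,d=optics.get_image(n);cv2.imwrite(f'pics/{n}1.png',im)
"
```

```text
t: 2.2
tool_pos: [569.1, -146.6, 149.3]
tool_rot: [-0.203, 0.979, 0.0, -0.001]
wrist_force: [-0.7, 0.9, 1.0]
gripper_width: 85.5
t 2.2 pos [ 569.1 -146.6  149.3] yaw -2.733 z [-0.001  0.    -1.   ] F [-0.73  0.89  1.  ] M [ 0.09  -0.029 -0.029] w 85.5 q [ 0.43  0.78 -0.45  1.75  0.48  0.73  1.71]
slide [-0.0001 -0.0028  0.0763] turn -0.002 dist 0.076
```

View pics/scene1.png

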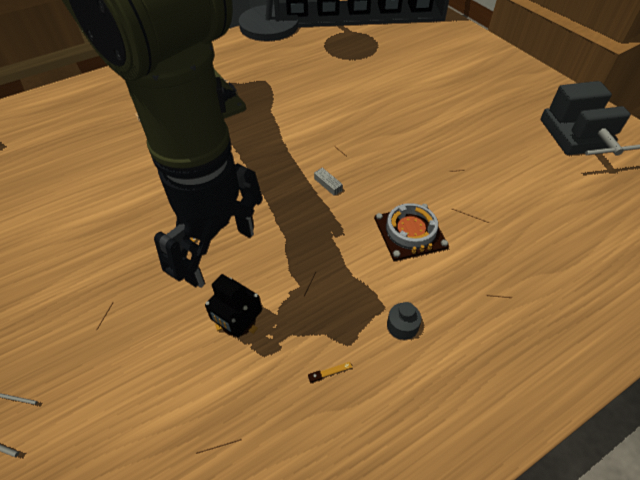

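The jaws (about (180,250) and (245,205)) straddle the bar, which is at about (235,290), at hover height. I'll descend and close.

```bash
python3 -m handwheel '[{"slide":[0,-0.003,0.025],"turn":0,"hand":1},{"slide":[0,-0.003,0.05],"turn":0,"hand":1},{"slide":[0,-0.003,0.065],"turn":0,"hand":1},{"slide":[0,-0.003,0.075],"turn":0,"hand":1},{"slide":[0,-0.003,0.075],"turn":0,"hand":1}]'
python3 -c "
from h import *
st()"
```

```text
t: 2.8
tool_pos: [570.2, -147.3, 74.5]
tool_rot: [-0.205, 0.979, 0.0, -0.001]
wrist_force: [0.1, -0.4, -1.4]
gripper_width: 85.7
t 2.8 pos [ 570.2 -147.3   74.5] yaw -2.729 z [-0.002  0.001 -1.   ] F [ 0.09 -0.36 -1.36] M [-0.041  0.034  0.039] w 85.7 q [ 0.39  0.88 -0.38  1.78  0.55  0.58  1.65]
```

```bash
python3 -m handwheel '[{"slide":[0,0,0],"turn":0,"hand":0.6},{"slide":[0,0,0],"turn":0,"hand":0.4},{"slide":[0,0,0],"turn":0,"hand":0.3},{"slide":[0,0,0],"turn":0,"hand":0.0},{"slide":[0,0,0],"turn":0,"hand":0.0},{"slide":[0,0,0],"turn":0,"hand":0.0},{"slide":[0,0,0],"turn":0,"hand":0.0},{"slide":[0,0,0],"turn":0,"hand":0.0}]' 80
python3 -c "
from h import *
st()"
```

```text
t: 3.6
tool_pos: [571.6, -148.5, 76.0]
tool_rot: [-0.204, 0.979, -0.0, 0.001]
wrist_force: [-0.5, -1.0, 5.8]
gripper_width: 22.8
t 3.6 pos [ 571.6 -148.5   76. ] yaw -2.731 z [ 0.002 -0.    -1.   ] F [-0.49 -1.01  5.82] M [-0.032  0.028  0.011] w 22.8 q [ 0.39  0.88 -0.38  1.78  0.55  0.58  1.65]
```

```bash
python3 -m handwheel '[{"slide":[0,0,-0.02],"turn":0,"hand":0},{"slide":[0,0,-0.045],"turn":0,"hand":0},{"slide":[0,0,-0.07],"turn":0,"hand":0},{"slide":[0,0,-0.075],"turn":0,"hand":0},{"slide":[0,0,-0.075],"turn":0,"hand":0}]'
python3 -c "
from h import *
st();to(574,183,155,2.84)
for n in('top','scene'):
    im,d=optics.get_image(n);cv2.imwrite(f'pics/{n}2.png',im)
"
```

```text
t: 4.1
tool_pos: [570.7, -148.4, 150.1]
tool_rot: [-0.204, 0.979, -0.0, 0.0]
wrist_force: [0.1, -1.3, -4.8]
gripper_width: 22.7
t 4.1 pos [ 570.7 -148.4  150.1] yaw -2.731 z [ 0. -0. -1.] F [ 0.07 -1.26 -4.77] M [-0.019  0.027  0.009] w 22.7 q [ 0.44  0.78 -0.46  1.74  0.48  0.73  1.71]
slide [-0.1354  0.3024 -0.0049] turn 0.713 dist 0.331
```

View pics/scene2.png

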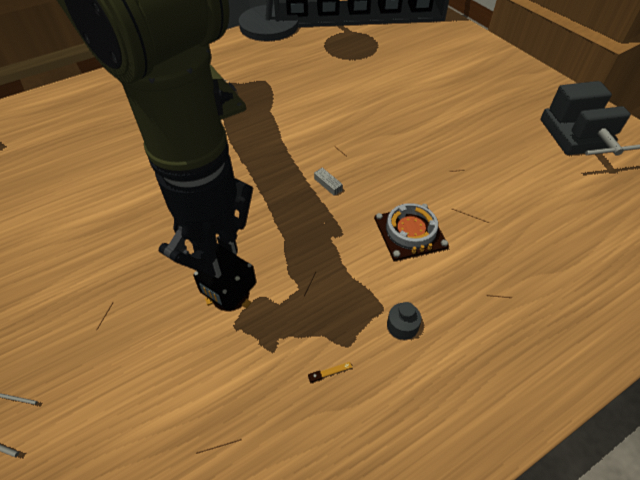

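Relay lifted cleanly: its weight shows as -4.8 N and the shadow is free of the bench. I'll carry it over the socket.

```bash
python3 -m handwheel '[{"slide":[-0.012,0.027,0],"turn":0.06,"hand":0},{"slide":[-0.027,0.06,0],"turn":0.14,"hand":0},{"slide":[-0.043,0.095,0],"turn":0.22,"hand":0},{"slide":[-0.06,0.132,0],"turn":0.3,"hand":0},{"slide":[-0.076,0.168,0],"turn":0.4,"hand":0},{"slide":[-0.092,0.204,0],"turn":0.5,"hand":0},{"slide":[-0.108,0.24,0],"turn":0.6,"hand":0},{"slide":[-0.122,0.27,0],"turn":0.68,"hand":0},{"slide":[-0.132,0.292,0],"turn":0.713,"hand":0},{"slide":[-0.1365,0.302,0],"turn":0.713,"hand":0},{"slide":[-0.1365,0.302,0],"turn":0.713,"hand":0},{"slide":[-0.1365,0.302,0],"turn":0.713,"hand":0}]'
python3 -c "
from h import *
st();to(575.2,182.9,115,2.84)
for n in('top','scene'):
    im,d=optics.get_image(n);cv2.imwrite(f'pics/{n}3.png',im)
"
```

```text
t: 5.4
tool_pos: [574.9, 180.6, 149.4]
tool_rot: [0.151, 0.989, -0.001, -0.001]
wrist_force: [0.3, -0.4, -3.2]
gripper_width: 22.9
t 5.4 pos [574.9 180.6 149.4] yaw 2.839 z [-0.002 -0.003 -1.   ] F [ 0.25 -0.39 -3.17] M [-0.101 -0.017 -0.001] w 22.9 q [-0.27  0.77 -0.19  1.71  0.21  0.69  0.69]
slide [0.0004 0.0024 0.0344] turn -0.001 dist 0.034
```

View pics/scene3.png

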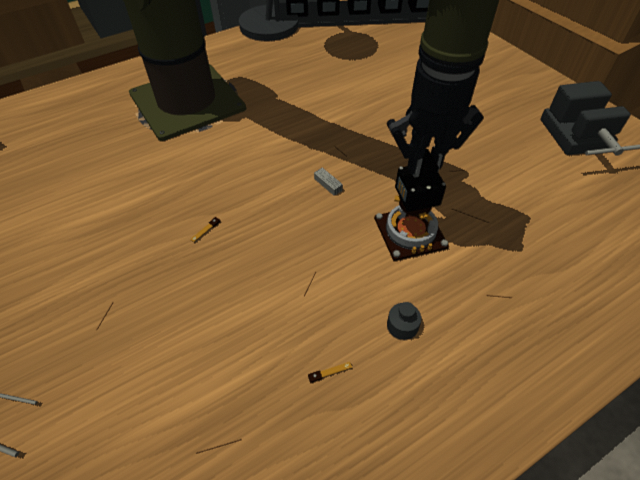

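View pics/top3.png

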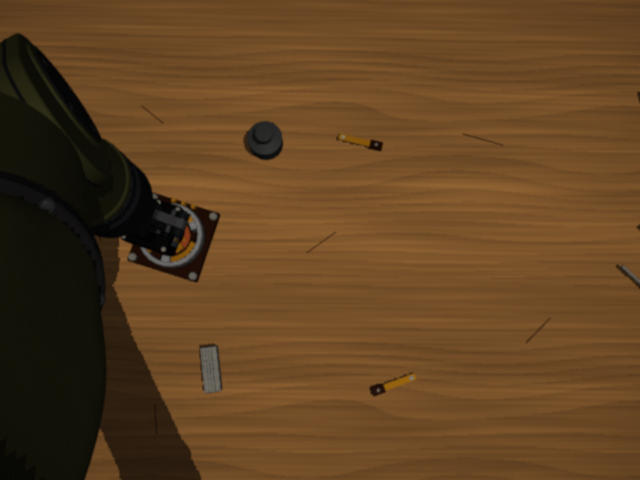

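The relay hangs over the collar, with two +x-side screws near (411,187) and (432,187) in the scene view. I'll measure them.

Run:
```python
from h import *
np.set_printoptions(precision=1,suppress=True)
st()
b=cv2.imread("pics/scene3.png");a=cv2.imread("pics/top3.png")
B=blobs(b,385,160,65,45,3,80);A=blobs(a,140,180,70,45,3,200);print(B,A)
for p in B:print("s",p[:2],onz("scene",p[0],p[1],141.5))
for p in A:print("t",p[:2],onz("top",p[0],p[1],141.5))
def g(x): return np.clip(255*(x/255.)**0.5,0,255).astype(np.uint8)
f=lambda im,x,y,w:cv2.resize(g(im[y:y+w,x:x+w]),(390,390),interpolation=cv2.INTER_CUBIC)
cv2.imwrite("pics/z3.png",np.hstack([f(b,375,160,80),f(a,120,180,80)]))
```

```text
t 5.5 pos [575.4 180.  149.8] yaw 2.837 z [-0. -0. -1.] F [ 1.3  0.4 -4.5] M [-0. -0. -0.] w 22.5 q [-0.3  0.8 -0.2  1.7  0.2  0.7  0.7]
[(np.float64(417.95), np.float64(167.74), 37), (np.float64(438.62), np.float64(162.37), 8), (np.float64(400.59), np.float64(167.24), 10), (np.float64(443.49), np.float64(183.49), 4), (np.float64(428.26), np.float64(187.01), 13), (np.float64(404.64), np.float64(188.95), 3), (np.float64(412.55), np.float64(189.47), 12), (np.float64(433.35), np.float64(219.61), 60)] [(np.float64(154.56), np.float64(195.88), 20), (np.float64(158.75), np.float64(201.38), 8), (np.float64(179.04), np.float64(222.42), 44), (np.float64(142.99), np.float64(248.38), 13), (np.float64(162.99), np.float64(248.21), 13)]
s (np.float64(417.95), np.float64(167.74)) [558.5 186.  141.5]
s (np.float64(438.62), np.float64(162.37)) [566.4 220.6 141.5]
s (np.float64(400.59), np.float64(167.24)) [543.3 164.3 141.5]
s (np.float64(443.49), np.float64(183.49)) [605.3 196.1 141.5]
s (np.float64(428.26), np.float64(187.01)) [598.8 172.3 141.5]
s (np.float64(404.64), np.float64(188.95)) [583.2 140.4 141.5]
s (np.float64(412.55), np.float64(189.47)) [590.3 149.5 141.5]
s (np.float64(433.35), np.float64(219.61)) [651.5 136.7 141.5]
t (np.float64(154.56), np.float64(195.88)) [605.2 175.4 141.5]
t (np.float64(158.75), np.float64(201.38)) [598.8 170.3 141.5]
t (np.float64(179.04), np.float64(222.42)) [574.3 146.1 141.5]
t (np.float64(142.99), np.float64(248.38)) [543.7 186.3 141.5]
t (np.float64(162.99), np.float64(248.21)) [544.1 163.4 141.5]
```

View pics/z3.png

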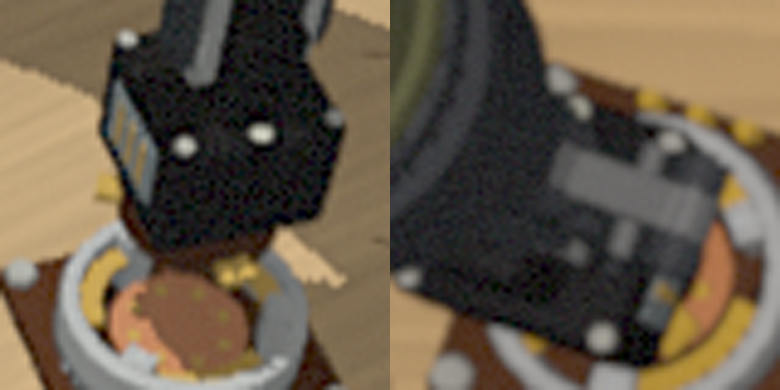

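Run:
```python
from h import *
np.set_printoptions(precision=1,suppress=True)
a=cv2.imread("pics/top3.png")
print(blobs(a,172,203,12,35,3,40),blobs(a,118,230,12,50,3,40))
for p in [(163,248.2),(177.8,208.7),(123.9,237)]:print(onz("top",*p,141.5))
```

```text
[] [(np.float64(123.03), np.float64(236.71), 7)]
[544.1 163.4 141.5]
[590.4 148.  141.5]
[556.7 208.7 141.5]
```

The views agree fairly well: the relay needs about (+0.2, +3.5) mm, so the TCP target is (575.3, 183.7). I'll lower it to just above the rim while correcting.

```bash
python3 -c "
from h import *
st();to(575.3,183.7,115,2.84)"
```

```text
t 5.5 pos [575.4 180.  149.8] yaw 2.837 z [-0.001 -0.002 -1.   ] F [ 1.3   0.41 -4.51] M [-0.048 -0.034 -0.036] w 22.5 q [-0.27  0.77 -0.19  1.71  0.21  0.69  0.69]
slide [0.0012 0.0036 0.0348] turn -0.003 dist 0.035
```

```bash
python3 -m handwheel '[{"slide":[0.001,0.0035,0],"turn":0,"hand":0},{"slide":[0.001,0.0035,0.015],"turn":0,"hand":0},{"slide":[0.001,0.0035,0.03],"turn":0,"hand":0},{"slide":[0.001,0.0035,0.04],"turn":0,"hand":0},{"slide":[0.001,0.0035,0.04],"turn":0,"hand":0},{"slide":[0.001,0.0035,0.04],"turn":0,"hand":0}]'
python3 -c "
from h import *
import time
for i in range(1):st()
im,d=optics.get_image('scene');cv2.imwrite('pics/scene4.png',im)
st();im,d=optics.get_image('top');cv2.imwrite('pics/top4.png',im);st()
f=lambda im,x,y,w:cv2.resize(np.clip(255*(im[y:y+w,x:x+w]/255.)**.5,0,255).astype(np.uint8),(390,390),interpolation=cv2.INTER_CUBIC)
cv2.imwrite('pics/z4.png',np.hstack([f(cv2.imread('pics/scene4.png'),365,175,90),f(im,110,180,100)]))
"
```

```text
t: 6.1
tool_pos: [575.6, 186.6, 110.5]
tool_rot: [0.151, 0.989, 0.0, 0.0]
wrist_force: [0.6, -0.3, -3.1]
gripper_width: 22.9
t 6.1 pos [575.6 186.6 110.5] yaw 2.839 z [ 0.  0. -1.] F [ 0.6  -0.32 -3.13] M [-0.031 -0.044  0.028] w 22.9 q [-0.29  0.82 -0.18  1.73  0.23  0.61  0.67]
t 6.15 pos [575.9 186.8 110.9] yaw 2.839 z [ 0.001  0.001 -1.   ] F [-0.14  0.59 -4.65] M [0.006 0.037 0.046] w 22.6 q [-0.29  0.82 -0.18  1.73  0.23  0.61  0.67]
t 6.2 pos [576.  187.  111.1] yaw 2.84 z [ 0.001  0.001 -1.   ] F [ 0.67 -0.49 -3.98] M [-0.031 -0.041  0.032] w 22.6 q [-0.29  0.82 -0.18  1.73  0.23  0.61  0.67]
```

View pics/z4.png

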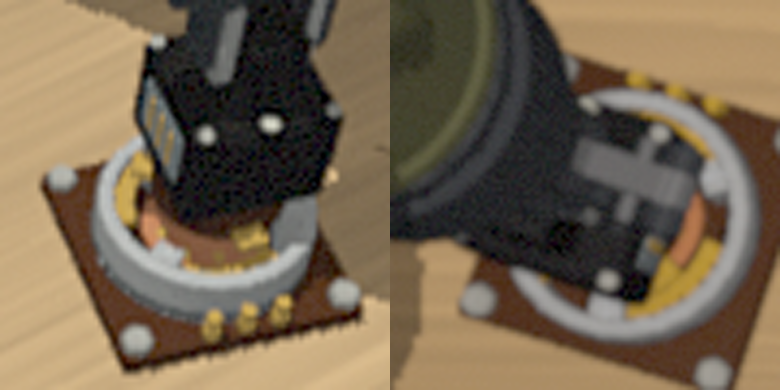

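Run:
```python
from h import *
np.set_printoptions(precision=1,suppress=True)
a=cv2.imread("pics/top4.png");b=cv2.imread("pics/scene4.png")
z=102.5
for n,B in(("scene",blobs(b,395,180,50,45,3,80)),("top",blobs(a,110,200,90,45,3,100))):
    for p in B:print(n,p[0],p[1],p[2],onz(n,p[0],p[1],z))
```

```text
scene 417.22 186.04 24 [561.7 189.8 102.5]
scene 437.0 180.99 3 [570.  223.9 102.5]
scene 400.95 183.99 9 [544.1 170.9 102.5]
scene 427.12 203.12 12 [598.7 179.  102.5]
scene 405.0 205.49 4 [584.3 147.  102.5]
scene 412.2 205.83 11 [590.8 155.9 102.5]
scene 395.94 207.99 11 [580.9 132.1 102.5]
scene 433.55 225.39 67 [638.5 157.6 102.5]
top 178.58 213.74 16 [591.  155.2 102.5]
top 180.96 227.53 40 [573.9 151.7 102.5]
top 165.47 251.48 16 [544.4 169.5 102.5]
top 131.69 256.43 51 [538.  209.9 102.5]
top 192.32 275.55 50 [515.4 136.1 102.5]
```

Both views agree the target is about TCP (575.2, 183.8), and the earlier reading was just servo lag. I'll correct that and let it settle.

```bash
python3 -c "
from h import *
st();to(575.2,183.8,104,2.84)"
```

```text
t 6.2 pos [576.  187.  111.1] yaw 2.84 z [ 0.001  0.001 -1.   ] F [ 0.67 -0.49 -3.98] M [-0.031 -0.041  0.032] w 22.6 q [-0.29  0.82 -0.18  1.73  0.23  0.61  0.67]
slide [-0.0001 -0.0033  0.0071] turn -0.0 dist 0.008
```

```bash
python3 -m handwheel '[{"slide":[0,-0.0015,0],"turn":0,"hand":0},{"slide":[0,-0.003,0.001],"turn":0,"hand":0},{"slide":[0,-0.003,0.003],"turn":0,"hand":0},{"slide":[0,-0.003,0.005],"turn":0,"hand":0},{"slide":[0,-0.003,0.005],"turn":0,"hand":0},{"slide":[0,-0.003,0.005],"turn":0,"hand":0},{"slide":[0,-0.003,0.005],"turn":0,"hand":0}]'
python3 -c "
from h import *
st();to(575.2,183.8,104,2.84)"
```

```text
t: 6.9
tool_pos: [574.5, 184.0, 105.3]
tool_rot: [0.15, 0.989, 0.0, 0.0]
wrist_force: [0.3, 0.4, -3.5]
gripper_width: 22.4
t 6.9 pos [574.5 184.  105.3] yaw 2.84 z [ 0.  0. -1.] F [ 0.3   0.39 -3.54] M [ 0.016  0.001 -0.043] w 22.4 q [-0.29  0.83 -0.18  1.74  0.23  0.6   0.67]
slide [-0.0008  0.      0.0013] turn -0.0 dist 0.001
```

```bash
python3 -m handwheel '[{"slide":[0,0,0.001],"turn":0,"hand":0},{"slide":[0,0,0.002],"turn":0,"hand":0},{"slide":[0,0,0.003],"turn":0,"hand":0},{"slide":[0,0,0.004],"turn":0,"hand":0},{"slide":[0,0,0.004],"turn":0,"hand":0}]'
python3 -c "
from h import *
st()"
python3 -m handwheel '[{"slide":[0,0,0.001],"turn":0,"hand":0},{"slide":[0,0,0.002],"turn":0,"hand":0},{"slide":[0,0,0.002],"turn":0,"hand":0}]'
python3 -c "
from h import *
st()"
```

```text
t: 7.4
tool_pos: [574.3, 183.3, 101.0]
tool_rot: [0.15, 0.989, -0.0, -0.0]
wrist_force: [0.1, -0.6, -2.9]
gripper_width: 22.5
t 7.4 pos [574.3 183.3 101. ] yaw 2.84 z [-0.001 -0.001 -1.   ] F [ 0.08 -0.59 -2.9 ] M [-0.369 -0.065 -0.002] w 22.5 q [-0.29  0.84 -0.17  1.74  0.23  0.59  0.67]
t: 7.7
tool_pos: [574.4, 183.4, 99.1]
tool_rot: [0.15, 0.989, -0.0, -0.0]
wrist_force: [1.1, -1.7, -3.2]
gripper_width: 22.6
t 7.7 pos [574.4 183.4  99.1] yaw 2.84 z [-0.    -0.001 -1.   ] F [ 1.13 -1.73 -3.18] M [-0.542 -0.212 -0.017] w 22.6 q [-0.29  0.84 -0.17  1.74  0.23  0.58  0.67]
```

A slight sideways push (-y, +x) suggests the plug's chamfer touches on the +y side. I'll nudge it that way and keep lowering gently.

```bash
python3 -m handwheel '[{"slide":[-0.0005,-0.0007,0],"turn":0,"hand":0},{"slide":[-0.0005,-0.0007,0.0005],"turn":0,"hand":0},{"slide":[-0.0005,-0.0007,0.001],"turn":0,"hand":0},{"slide":[-0.0005,-0.0007,0.001],"turn":0,"hand":0}]'
python3 -c "
from h import *
st()"
```

```text
t: 8.1
tool_pos: [574.8, 183.3, 98.9]
tool_rot: [0.15, 0.989, 0.0, 0.0]
wrist_force: [-0.7, -0.7, 3.6]
gripper_width: 22.9
t 8.1 pos [574.8 183.3  98.9] yaw 2.84 z [ 0.  0. -1.] F [-0.66 -0.74  3.56] M [-0.393  0.317  0.009] w 22.9 q [-0.29  0.84 -0.17  1.74  0.23  0.58  0.67]
```

On the lands: about 8 N of contact, foot at about 23 mm. Now ease it anticlockwise (negative turn), lifting slightly with the slope.

```bash
python3 -m handwheel '[{"slide":[0,0,0],"turn":-0.04,"hand":0},{"slide":[0,0,-0.0002],"turn":-0.08,"hand":0},{"slide":[0,0,-0.0004],"turn":-0.12,"hand":0},{"slide":[0,0,-0.0005],"turn":-0.16,"hand":0},{"slide":[0,0,-0.0005],"turn":-0.16,"hand":0}]'
python3 -c "
from h import *
st()"
```

```text
t: 8.6
tool_pos: [575.6, 183.4, 99.3]
tool_rot: [0.07, 0.998, 0.001, 0.001]
wrist_force: [-0.5, -1.7, 5.7]
gripper_width: 22.5
t 8.6 pos [575.6 183.4  99.3] yaw 3.002 z [ 0.002  0.001 -1.   ] F [-0.47 -1.7   5.71] M [-0.315 -0.253  0.137] w 22.5 q [-0.26  0.84 -0.22  1.74  0.29  0.59  0.78]
```

```bash
python3 -m handwheel '[{"slide":[0,0,-0.0003],"turn":-0.04,"hand":0},{"slide":[0,0,-0.0005],"turn":-0.08,"hand":0},{"slide":[0,0,-0.0007],"turn":-0.12,"hand":0},{"slide":[0,0,-0.0008],"turn":-0.16,"hand":0},{"slide":[0,0,-0.0008],"turn":-0.16,"hand":0}]'
python3 -c "
from h import *
st()"
```

```text
t: 9.1
tool_pos: [575.2, 183.5, 99.8]
tool_rot: [-0.01, 1.0, 0.0, 0.001]
wrist_force: [2.0, 0.0, 4.8]
gripper_width: 22.6
t 9.1 pos [575.2 183.5  99.8] yaw -3.121 z [ 0.001  0.001 -1.   ] F [1.99 0.03 4.84] M [-0.087 -0.547  0.084] w 22.6 q [-0.24  0.84 -0.26  1.74  0.34  0.61  0.89]
```

```bash
python3 -m handwheel '[{"slide":[-0.0004,0,-0.0001],"turn":-0.04,"hand":0},{"slide":[-0.0004,0,-0.0003],"turn":-0.08,"hand":0},{"slide":[-0.0004,0,-0.0004],"turn":-0.12,"hand":0},{"slide":[-0.0004,0,-0.0005],"turn":-0.16,"hand":0},{"slide":[-0.0004,0,-0.0005],"turn":-0.16,"hand":0}]'
python3 -c "
from h import *
st()"
```

```text
t: 9.6
tool_pos: [575.3, 183.4, 100.4]
tool_rot: [-0.09, 0.996, 0.0, 0.0]
wrist_force: [1.2, 0.3, 5.8]
gripper_width: 22.6
t 9.6 pos [575.3 183.4 100.4] yaw -2.961 z [ 0.     0.001 -1.   ] F [1.21 0.32 5.77] M [-0.047 -0.39   0.069] w 22.6 q [-0.21  0.85 -0.3   1.73  0.39  0.62  1.01]
```

```bash
python3 -m handwheel '[{"slide":[-0.0003,0,-0.0002],"turn":-0.04,"hand":0},{"slide":[-0.0003,0,-0.0004],"turn":-0.08,"hand":0},{"slide":[-0.0003,0,-0.0005],"turn":-0.12,"hand":0},{"slide":[-0.0003,0,-0.0006],"turn":-0.16,"hand":0},{"slide":[-0.0003,0,-0.0006],"turn":-0.16,"hand":0}]'
python3 -c "
from h import *
st()"
```

```text
t: 10.1
tool_pos: [575.1, 183.5, 100.6]
tool_rot: [-0.169, 0.986, 0.0, -0.0]
wrist_force: [0.8, 0.5, 5.0]
gripper_width: 22.7
t 10.1 pos [575.1 183.5 100.6] yaw -2.801 z [-0.     0.001 -1.   ] F [0.81 0.49 4.98] M [ 0.068 -0.182  0.114] w 22.7 q [-0.19  0.85 -0.35  1.73  0.44  0.64  1.12]
```

```bash
python3 -m handwheel '[{"slide":[0,0,0],"turn":-0.04,"hand":0},{"slide":[0,0,-0.0002],"turn":-0.08,"hand":0},{"slide":[0,0,-0.0003],"turn":-0.12,"hand":0},{"slide":[0,0,-0.0003],"turn":-0.12,"hand":0}]'
python3 -c "
from h import *
st()"
```

```text
t: 10.5
tool_pos: [574.5, 182.5, 99.9]
tool_rot: [-0.228, 0.974, -0.0, -0.001]
wrist_force: [1.5, -0.7, -4.5]
gripper_width: 22.5
t 10.5 pos [574.5 182.5  99.9] yaw -2.682 z [-0.002 -0.001 -1.   ] F [ 1.51 -0.75 -4.48] M [ 0.131 -0.12   0.016] w 22.5 q [-0.17  0.86 -0.38  1.73  0.48  0.65  1.21]
```

The support has vanished between 37 and 44 degrees, so the lugs are over the gaps. I'll turn a hair more and lower gently.

```bash
python3 -m handwheel '[{"slide":[0,0,0.001],"turn":-0.03,"hand":0},{"slide":[0,0,0.002],"turn":-0.03,"hand":0},{"slide":[0,0,0.003],"turn":-0.03,"hand":0},{"slide":[0,0,0.003],"turn":-0.03,"hand":0}]'
python3 -c "
from h import *
st()"
```

```text
t: 10.9
tool_pos: [575.0, 182.9, 97.6]
tool_rot: [-0.242, 0.97, -0.0, -0.0]
wrist_force: [-0.2, 0.3, -3.4]
gripper_width: 22.2
t 10.9 pos [575.  182.9  97.6] yaw -2.653 z [-0.001 -0.    -1.   ] F [-0.18  0.31 -3.43] M [ 0.022 -0.012  0.026] w 22.2 q [-0.17  0.86 -0.38  1.73  0.49  0.65  1.23]
```

```bash
python3 -m handwheel '[{"slide":[0,0,0.001],"turn":0,"hand":0},{"slide":[0,0,0.002],"turn":0,"hand":0},{"slide":[0,0,0.003],"turn":0,"hand":0},{"slide":[0,0,0.004],"turn":0,"hand":0},{"slide":[0,0,0.004],"turn":0,"hand":0}]'
python3 -c "
from h import *
st()"
```

```text
t: 11.4
tool_pos: [575.4, 183.2, 94.0]
tool_rot: [-0.242, 0.97, -0.0, 0.0]
wrist_force: [-0.5, -1.9, -3.3]
gripper_width: 22.5
t 11.4 pos [575.4 183.2  94. ] yaw -2.653 z [ 0. -0. -1.] F [-0.5  -1.87 -3.28] M [-0.021  0.096  0.052] w 22.5 q [-0.17  0.87 -0.38  1.73  0.49  0.64  1.23]
```

```bash
python3 -m handwheel '[{"slide":[0,0,0.001],"turn":0,"hand":0},{"slide":[0,0,0.002],"turn":0,"hand":0},{"slide":[0,0,0.003],"turn":0,"hand":0},{"slide":[0,0,0.003],"turn":0,"hand":0},{"slide":[0,0,0.003],"turn":0,"hand":0}]'
python3 -c "
from h import *
st()"
```

```text
t: 11.9
tool_pos: [575.5, 183.2, 91.4]
tool_rot: [-0.242, 0.97, 0.0, 0.0]
wrist_force: [-2.2, -0.7, 3.8]
gripper_width: 22.7
t 11.9 pos [575.5 183.2  91.4] yaw -2.653 z [ 0.  0. -1.] F [-2.2  -0.67  3.8 ] M [-0.173  0.353 -0.037] w 22.7 q [-0.17  0.87 -0.38  1.73  0.5   0.63  1.22]
```

Dropped in and resting on the sprung plate (about 8 N, foot about 15–16 mm). Now turn clockwise in steps, watching force and moment.

```bash
python3 -m handwheel '[{"slide":[0.0003,0,0],"turn":0.04,"hand":0},{"slide":[0.0003,0,0],"turn":0.08,"hand":0},{"slide":[0.0003,0,0],"turn":0.12,"hand":0},{"slide":[0.0003,0,0],"turn":0.16,"hand":0},{"slide":[0.0003,0,0],"turn":0.2,"hand":0},{"slide":[0.0003,0,0],"turn":0.24,"hand":0},{"slide":[0.0003,0,0],"turn":0.24,"hand":0}]'
python3 -c "
from h import *
st()"
```

```text
t: 12.6
tool_pos: [575.6, 183.3, 91.2]
tool_rot: [-0.123, 0.992, 0.0, 0.001]
wrist_force: [1.0, 0.5, 4.1]
gripper_width: 22.7
t 12.6 pos [575.6 183.3  91.2] yaw -2.895 z [ 0.001  0.    -1.   ] F [0.99 0.47 4.13] M [ 0.014 -0.249 -0.031] w 22.7 q [-0.21  0.86 -0.31  1.74  0.42  0.61  1.05]
```

```bash
python3 -m handwheel '[{"slide":[0,0,0],"turn":0.05,"hand":0},{"slide":[0,0,0.0001],"turn":0.1,"hand":0},{"slide":[0,0,0.0002],"turn":0.15,"hand":0},{"slide":[0,0,0.0003],"turn":0.2,"hand":0},{"slide":[0,0,0.0004],"turn":0.25,"hand":0},{"slide":[0,0,0.0005],"turn":0.3,"hand":0},{"slide":[0,0,0.0005],"turn":0.3,"hand":0}]'
python3 -c "
from h import *
st()"
```

```text
t: 13.3
tool_pos: [575.4, 183.2, 90.7]
tool_rot: [0.027, 1.0, 0.0, 0.0]
wrist_force: [0.3, 0.1, 5.7]
gripper_width: 22.8
t 13.3 pos [575.4 183.2  90.7] yaw 3.089 z [ 0.001  0.    -1.   ] F [0.26 0.06 5.66] M [-0.019  0.002 -0.062] w 22.8 q [-0.25  0.86 -0.23  1.74  0.32  0.58  0.84]
```

```bash
python3 -m handwheel '[{"slide":[0,0,0],"turn":0.05,"hand":0},{"slide":[0,0,0.0001],"turn":0.1,"hand":0},{"slide":[0,0,0.0002],"turn":0.15,"hand":0},{"slide":[0,0,0.0003],"turn":0.2,"hand":0},{"slide":[0,0,0.0004],"turn":0.25,"hand":0},{"slide":[0,0,0.0005],"turn":0.3,"hand":0},{"slide":[0,0,0.0005],"turn":0.3,"hand":0}]'
python3 -c "
from h import *
st()"
```

```text
t: 14.0
tool_pos: [575.4, 183.2, 90.3]
tool_rot: [0.176, 0.984, 0.0, 0.0]
wrist_force: [0.4, -0.6, 5.7]
gripper_width: 22.4
t 14.0 pos [575.4 183.2  90.3] yaw 2.789 z [ 0.001  0.    -1.   ] F [ 0.36 -0.64  5.68] M [-0.088  0.01  -0.099] w 22.4 q [-0.3   0.85 -0.15  1.74  0.22  0.56  0.63]
```

```bash
python3 -m handwheel '[{"slide":[0,0,0],"turn":0.05,"hand":0},{"slide":[0,0,0.0001],"turn":0.1,"hand":0},{"slide":[0,0,0.0002],"turn":0.15,"hand":0},{"slide":[0,0,0.0003],"turn":0.2,"hand":0},{"slide":[0,0,0.0003],"turn":0.25,"hand":0},{"slide":[0,0,0.0003],"turn":0.25,"hand":0}]'
python3 -c "
from h import *
st()"
```

```text
t: 14.6
tool_pos: [575.5, 183.2, 90.1]
tool_rot: [0.297, 0.955, 0.0, 0.0]
wrist_force: [0.1, 1.3, 6.7]
gripper_width: 22.8
t 14.6 pos [575.5 183.2  90.1] yaw 2.539 z [ 0.001  0.    -1.   ] F [0.12 1.33 6.69] M [-0.066  0.032 -0.014] w 22.8 q [-0.33  0.85 -0.09  1.74  0.13  0.55  0.46]
```

```bash
python3 -m handwheel '[{"slide":[0,0,0],"turn":0.03,"hand":0},{"slide":[0,0,0],"turn":0.06,"hand":0},{"slide":[0,0,0],"turn":0.1,"hand":0},{"slide":[0,0,0],"turn":0.1,"hand":0}]'
python3 -c "
from h import *
st()"
```

```text
t: 15.0
tool_pos: [575.5, 183.2, 90.1]
tool_rot: [0.344, 0.939, 0.0, 0.0]
wrist_force: [0.0, -1.3, 7.0]
gripper_width: 22.9
t 15.0 pos [575.5 183.2  90.1] yaw 2.439 z [ 0.001  0.    -1.   ] F [ 0.04 -1.31  6.99] M [-0.047  0.084 -0.014] w 22.9 q [-0.35  0.85 -0.06  1.75  0.09  0.55  0.4 ]
```

```bash
python3 -m handwheel '[{"slide":[0,0,0],"turn":0.02,"hand":0},{"slide":[0,0,0],"turn":0.04,"hand":0},{"slide":[0,0,0],"turn":0.06,"hand":0},{"slide":[0,0,0],"turn":0.06,"hand":0}]'
python3 -c "
from h import *
st()"
```

```text
t: 15.4
tool_pos: [575.5, 183.2, 90.1]
tool_rot: [0.372, 0.928, 0.0, 0.0]
wrist_force: [-0.0, -0.2, 7.1]
gripper_width: 22.4
t 15.4 pos [575.5 183.2  90.1] yaw 2.379 z [ 0.001  0.    -1.   ] F [-0.02 -0.24  7.11] M [-0.028 -0.038  0.059] w 22.4 q [-0.36  0.85 -0.05  1.75  0.07  0.55  0.36]
```

```bash
python3 -m handwheel '[{"slide":[0,0,0],"turn":0.02,"hand":0},{"slide":[0,0,0],"turn":0.04,"hand":0},{"slide":[0,0,0],"turn":0.06,"hand":0},{"slide":[0,0,0],"turn":0.06,"hand":0}]'
python3 -c "
from h import *
st()"
```

```text
t: 15.8
tool_pos: [575.5, 182.4, 90.0]
tool_rot: [0.4, 0.917, -0.0, 0.0]
wrist_force: [0.4, -1.6, 7.5]
gripper_width: 22.8
t 15.8 pos [575.5 182.4  90. ] yaw 2.32 z [ 0.001 -0.001 -1.   ] F [ 0.4  -1.65  7.51] M [-0.295 -0.014  0.169] w 22.8 q [-0.37  0.85 -0.03  1.75  0.05  0.55  0.32]
```

```bash
python3 -m handwheel '[{"slide":[0,0,0],"turn":0.015,"hand":0},{"slide":[0,0,0],"turn":0.03,"hand":0},{"slide":[0,0,0],"turn":0.03,"hand":0}]'
python3 -c "
from h import *
st()"
```

```text
t: 16.1
tool_pos: [575.5, 182.3, 90.0]
tool_rot: [0.412, 0.911, -0.0, 0.001]
wrist_force: [0.1, -1.2, 6.0]
gripper_width: 22.9
t 16.1 pos [575.5 182.3  90. ] yaw 2.293 z [ 0.001 -0.001 -1.   ] F [ 0.08 -1.2   5.99] M [-0.417  0.032  0.904] w 22.9 q [-0.37  0.85 -0.03  1.75  0.04  0.55  0.3 ]
```

The stop is felt at 77 degrees (moment jumped to 0.9 Nm). I'll relieve the moment, ease off pressure, and check that the thread holds.

```bash
python3 -m handwheel '[{"slide":[0,0,0],"turn":-0.015,"hand":0},{"slide":[0,0,-0.0004],"turn":-0.02,"hand":0},{"slide":[0,0,-0.0008],"turn":-0.02,"hand":0},{"slide":[0,0,-0.0008],"turn":-0.02,"hand":0}]'
python3 -c "
from h import *
st()"
```

```text
t: 16.5
tool_pos: [575.4, 182.3, 90.1]
tool_rot: [0.404, 0.915, -0.0, 0.0]
wrist_force: [2.3, -2.5, -0.5]
gripper_width: 22.2
t 16.5 pos [575.4 182.3  90.1] yaw 2.31 z [ 0.    -0.001 -1.   ] F [ 2.35 -2.49 -0.47] M [-0.418 -0.455  0.213] w 22.2 q [-0.37  0.85 -0.03  1.75  0.05  0.55  0.31]
```

The thread holds it: pressure fell from 6 N to -0.5 N and height stayed at 90.1 mm. Releasing now.

```bash
python3 -m handwheel '[{"slide":[0,0,0],"turn":0,"hand":0.3},{"slide":[0,0,0],"turn":0,"hand":0.5},{"slide":[0,0,0],"turn":0,"hand":0.8},{"slide":[0,0,0],"turn":0,"hand":1},{"slide":[0,0,0],"turn":0,"hand":1},{"slide":[0,0,0],"turn":0,"hand":1},{"slide":[0,0,0],"turn":0,"hand":1}]'
python3 -c "
from h import *
st()"
```

```text
t: 17.2
tool_pos: [575.1, 183.1, 90.5]
tool_rot: [0.404, 0.915, 0.0, -0.0]
wrist_force: [-0.1, -0.2, 0.5]
gripper_width: 84.9
t 17.2 pos [575.1 183.1  90.5] yaw 2.31 z [ 0.  0. -1.] F [-0.13 -0.15  0.47] M [-0.015 -0.016  0.04 ] w 84.9 q [-0.37  0.85 -0.03  1.75  0.04  0.55  0.31]
```

Hand open and free. I'll retreat up and then move aside for a look.

```bash
python3 -m handwheel '[{"slide":[0,0,-0.01],"turn":0,"hand":1},{"slide":[0,0,-0.03],"turn":0,"hand":1},{"slide":[0,0,-0.06],"turn":0,"hand":1},{"slide":[0,0,-0.1],"turn":0,"hand":1},{"slide":[0,0,-0.14],"turn":0,"hand":1},{"slide":[0,0,-0.14],"turn":0,"hand":1}]'
python3 -c "
from h import *
st();to(400,420,232,2.31)"
```

```text
t: 17.8
tool_pos: [578.9, 184.2, 237.1]
tool_rot: [0.404, 0.915, 0.004, 0.004]
wrist_force: [0.7, 0.4, 0.6]
gripper_width: 85.6
t 17.8 pos [578.9 184.2 237.1] yaw 2.309 z [ 0.012  0.004 -1.   ] F [0.65 0.44 0.58] M [ 0.048 -0.026  0.056] w 85.6 q [-0.36  0.65 -0.04  1.63  0.03  0.85  0.33]
slide [0.2948 0.0264 0.004 ] turn -0.001 dist 0.296
```

```bash
python3 -m handwheel '[{"slide":[0.03,0,0],"turn":0,"hand":1},{"slide":[0.07,0.01,0],"turn":0,"hand":1},{"slide":[0.11,0.01,0],"turn":0,"hand":1},{"slide":[0.15,0.02,0],"turn":0,"hand":1},{"slide":[0.19,0.02,0],"turn":0,"hand":1},{"slide":[0.23,0.02,0],"turn":0,"hand":1},{"slide":[0.26,0.025,0],"turn":0,"hand":1},{"slide":[0.28,0.026,0],"turn":0,"hand":1},{"slide":[0.28,0.026,0],"turn":0,"hand":1}]'
python3 -c "
from h import *
st()
A,da=optics.get_image('top');B,db=optics.get_image('scene')
cv2.imwrite('pics/top9.png',A);cv2.imwrite('pics/scene9.png',B);np.save('pics/top9d.npy',da)
f=lambda im,x,y,w:cv2.resize(np.clip(255*(im[y:y+w,x:x+w]/255.)**.5,0,255).astype(np.uint8),(390,390),interpolation=cv2.INTER_CUBIC)
cv2.imwrite('pics/z9.png',np.hstack([f(B,365,165,90),f(A,120,185,100)]))
print(blobs(A,125,190,95,45,3,80));print(blobs(B,375,165,70,45,3,80))
"
```

```text
t: 18.7
tool_pos: [402.5, 410.9, 230.6]
tool_rot: [0.401, 0.916, 0.001, -0.001]
wrist_force: [-0.4, 0.3, 0.3]
gripper_width: 85.3
t 18.7 pos [402.5 410.9 230.6] yaw 2.316 z [-0.002  0.002 -1.   ] F [-0.45  0.25  0.27] M [ 0.009 -0.011 -0.046] w 85.3 q [-0.87  0.62 -0.01  1.73  0.    0.79 -0.13]
[(np.float64(153.03), np.float64(196.92), 44), (np.float64(162.57), np.float64(201.73), 14), (np.float64(212.67), np.float64(215.76), 45), (np.float64(175.84), np.float64(215.9), 22), (np.float64(132.55), np.float64(227.71), 14), (np.float64(188.3), np.float64(230.46), 14), (np.float64(131.7), np.float64(256.32), 47), (np.float64(192.27), np.float64(275.57), 49)]
[(np.float64(404.07), np.float64(188.44), 6), (np.float64(433.92), np.float64(193.87), 7), (np.float64(399.48), np.float64(209.65), 11), (np.float64(414.88), np.float64(212.89), 13), (np.float64(378.83), np.float64(215.19), 25), (np.float64(430.46), np.float64(215.45), 12)]
```

View pics/z9.png

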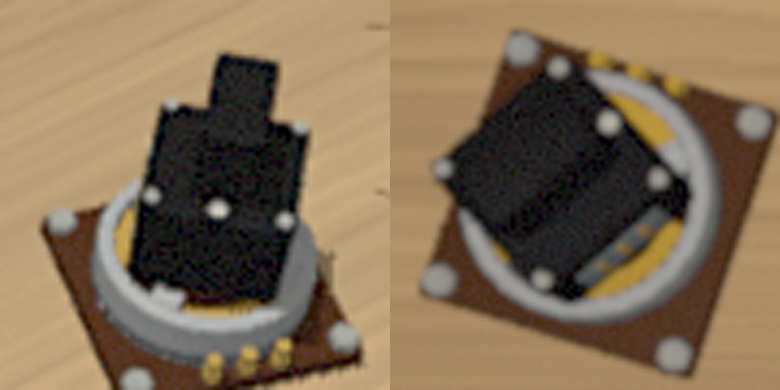

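View pics/top9.png

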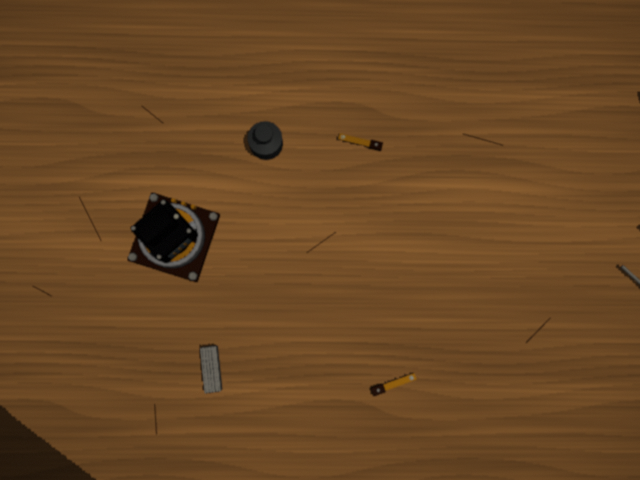

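The close-up shows the relay upright in the collar, with screws in the top view at (162.6,201.7), (188.3,230.5) and (132.6,227.7). The bystanders are where they were. I'll check height by depth and by two views.

Run:
```python
from h import *
np.set_printoptions(precision=1,suppress=True)
st()
for p,q in [((162.57,201.73),(430.46,215.45)),((188.3,230.46),(399.48,209.65)),((132.55,227.71),(433.92,193.87))]:
    print(two(p,q),onz("top",*p,81),onz("scene",*q,81))
print("center top",(onz("top",188.3,230.46,81)+onz("top",132.55,227.71,81))/2,"scene",(onz("scene",399.48,209.65,81)+onz("scene",433.92,193.87,81))/2)
d=np.load("pics/top9d.npy");d0=np.load("pics/top0d.npy")
def pt(dd,u,v):o,r=ray("top",u,v);return o+r*np.median(dd[v-1:v+2,u-1:u+2])
# housing surface / bar heights now; same surfaces before
for u,v in [(155,211),(160,224),(165,230),(176,233),(178,240),(158,222)]:print((u,v),pt(d,u,v))
print("before bar",pt(d0,425,232),pt(d0,436,232),"housing",pt(d0,405,240))
```

```text
t 18.8 pos [406.  406.8 230.6] yaw 2.31 z [ 0. -0. -1.] F [-0.  -0.7 -0.7] M [-0. -0. -0.] w 85.4 q [-0.9  0.6 -0.   1.7  0.   0.8 -0.1]
(array([609.6, 180.3,  83. ]), np.float64(1.0239418445050605)) [609.7 180.3  81. ] [608.6 182.3  81. ]
(array([573.5, 147.2,  82.6]), np.float64(1.2704158748631649)) [573.4 146.9  81. ] [572.8 148.8  81. ]
(array([576.3, 216.5,  82.2]), np.float64(0.7242924113099278)) [576.3 216.5  81. ] [575.6 217.8  81. ]
center top [574.8 181.7  81. ] scene [574.2 183.3  81. ]
(155, 211) [592.1 181.  114.2]
(160, 224) [576.  173.9 116.6]
(165, 230) [570.1 170.  106.8]
(176, 233) [570.  162.1  81.3]
(178, 240) [561.3 159.5  80.5]
(158, 222) [578.3 176.3 117. ]
before bar [ 571.1 -147.3  103.1] [ 571.5 -161.4  101.2] housing [ 565.6 -128.3   66.4]
```

Run:
```python
from h import *
d=np.load("pics/top9d.npy");d0=np.load("pics/top0d.npy")
def zs(dd,x0,x1,y0,y1,lo,hi):
    z=[]
    for v in range(y0,y1):
        for u in range(x0,x1):
            o,r=ray("top",u,v);q=o[2]+r[2]*dd[v,u]
            if dd[v,u]>0 and lo<q<hi:z.append(q)
    return np.mean(z),np.median(z),len(z)
print("now bar",zs(d,145,185,205,250,111,122),"housing",zs(d,132,195,200,262,77,85))
print("before bar",zs(d0,395,450,208,265,97,107),"housing",zs(d0,395,450,208,265,62.5,70.5))
print("bench now/before",zs(d,230,300,200,280,-6,6),zs(d0,230,300,200,280,-6,6),zs(d0,330,380,200,280,-6,6))
from rig import robot; st(); print(robot.job_done()); st()
```

```text
Traceback (most recent call last):
  File "h.py", line 5, in ray
    c=optics.camera_model(n);K=c["intrinsics"]
ValueError: time passes only in moves, steps and waits
```

Run:
```python
from h import *
c=optics.camera_model("top");K=c["intrinsics"];V,U=np.mgrid[:480,:640]
D=np.stack([(U-K[0,2])/K[0,0],-(V-K[1,2])/K[1,1],-np.ones(U.shape)],-1)@R.from_quat(c["attitude"]).as_matrix().T
d=np.load("pics/top9d.npy");d0=np.load("pics/top0d.npy")
def zs(dd,x0,x1,y0,y1,lo,hi):
    z=(c["xyz"][2]+D[...,2]*dd)[y0:y1,x0:x1];z=z[(z>lo)&(z<hi)];return z.mean().round(2),np.median(z).round(2),z.size
print("now bar",zs(d,145,185,205,250,111,122),"housing",zs(d,132,195,200,262,77,85))
print("before bar",zs(d0,395,450,208,265,97,107),"housing",zs(d0,395,450,208,265,62.5,70.5))
print("bench",zs(d,230,300,200,280,-6,6),zs(d0,330,380,200,280,-6,6))
```

```text
now bar (np.float64(116.18), np.float64(116.32), 619) housing (np.float64(80.21), np.float64(80.21), 1089)
before bar (np.float64(102.03), np.float64(102.16), 685) housing (np.float64(66.11), np.float64(66.16), 1080)
bench (np.float64(0.44), np.float64(0.45), 5569) (np.float64(0.46), np.float64(0.45), 3983)
```

The relay's foot is 14.1 mm above the bench by both surfaces (bar +14.15, housing +14.1), which is fully drawn down. Handing in.

```bash
python3 -c "
from h import *
from rig import robot
st();print(robot.job_done())"
```

```text
t 18.8 pos [406.  406.8 230.6] yaw 2.31 z [ 0.    -0.001 -1.   ] F [-0.03 -0.72 -0.67] M [-0.046 -0.041 -0.023] w 85.4 q [-0.87  0.62 -0.    1.73  0.    0.79 -0.13]
the job is handed in; nothing more can be done
None
```

The relay is screwed fully down in the socket and released, and I handed the job in at 18.8 s.

- **Fitting:** I set the relay on the lands with about 8 N. I eased it anticlockwise until it came free between 37 and 44 degrees and lowered it into the thread starts. Then I turned it clockwise 77 degrees to the stop, eased off, let go and backed away.
- **Final checks:** The depth image puts the foot 14.1 mm above the bench, measured on both the bar and the housing. Three housing screws came out level within about 1 mm, so it stands upright. Its axis is within about 1 mm of the socket's in the top view and 2 mm in the scene view. The hand is clear, and the weight, gauge block and springs look unmoved.
- **Misses and disagreements:** The moment reached 0.9 Nm at the stop, above the 0.3 to 0.4 Nm needed; I relieved it at once. The wrist force stayed under 10 N in the readings between moves. I could not read the relay-to-socket contact force directly. The two cameras disagreed by 2 to 3 mm in absolute position, so I used averages and feel to centre the relay.

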